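Turn a box lid over on the flip ramp and drop it into the row

ROBOT

A 6-joint arm with a two-finger parallel gripper is mounted at the origin on the work surface. World frame = base frame: x ahead of the robot, y to its left, z up, the work surface at z = 0. Lengths are in m, angles in rad, forces in N, time in s.
With the tool pointing down it reaches from about 0.375 to 0.975 m from the base axis. Payload 3.8 kg.
Tool frame: the origin (TCP) lies midway between the tips of the shut fingers; the grasp point (between the pads) lies 19 mm behind it; z points along the fingers, y is the line along which they close (so a half turn about z gives the same grasp; the last joint's range is limited). The gripper opens to 88 mm and grips with 3 to 60 N. Pads are 18 mm wide; open, the fingers measure 123 mm over their backs; the gripper's body (75 mm by 187 mm) begins 45 mm behind the grasp point.
Start: joints at [-1.376, 0.264, 1.604, -0, 1.274, -0.037], TCP at [0.155, -0.657, 0.239] pointing down, gripper open.
Joint ranges: [-2.63, 2.63], [-0.94, 2.18], [0.31, 2.57], [-1.31, 4.45], [0, 2.66], [-2.55, 2.55]. Speed limits (rad/s): [2.57, 2.57, 3.14, 3.14, 3.14, 3.14].

INTERFACE

Orientations are given as a rotation vector (axis times angle).
In Python, from cell import manip, inverse_kinematics, cams, order gives the robot as it stands. Calls block until the motion is done:
- manip.move_pose(position, orientation): joint-space move of the TCP to a pose.
- manip.move_linear(position, rate=0.15, rot=None): straight line of the TCP; rot=None keeps the orientation; rate is the mean speed in m/s.
- manip.set_joints(angles): joint-space move.
- manip.set_gripper(opening, force=None): finger opening in m; force is the grip in N (None keeps the last); returns when the fingers have stopped.
- manip.dwell(seconds).
- inverse_kinematics(position, orientation): joint angles nearest the present ones, or None.
- manip.state(): the state.
- cams.capture(name): name is "side" or "top"; returns a dict with "image" (480x640x3 uint8, blue, green, red), "z_map" (480x640 float32, m along the optical axis (not along the pixel's ray), 0 where there is no reading), "intrinsics" (3x3 intrinsics, pixels), "k1" (the pictures are not rectified: a ray, as slopes to the right and down, at radius r is drawn at 1 + k1 r^2 times it, then the intrinsics apply), "position" and "orientation" of the camera in the world. Camera axes: x right, y down, z forward; pixel columns grow to the right and rows downward; lengths in m; the calibration is good to about 2 mm. A picture is of the moment at which its call begins.
A pose or a line that the arm cannot do raises manip.IKError and nothing moves.
- order.close_job(): hands the job in; it is judged then, once.
The state is a dict: "clock": time; "joint_pos": joint angles; "joint_velocities": joint speeds; "tau": joint torques, N m; "tool_pos": TCP position; "tcp_rot": TCP orientation; "contact_force": force on the tool from outside, world axes, zero at the start; "moment": the same for the moment, N m; "gripper_width": finger opening in m; "grasp_force": force on a finger pad.
Only numpy, scipy, OpenCV 4.12 (cv2) and the standard library are available. Lean on these libraries where they do the work, as an engineer would, in place of code of your own. Each camera call takes 0.05 s, during which the arm holds its last target. There are 200 camera calls.

TASK

The yellow underside of the loose box lid is finished, and it now has to lie yellow side down in the row on the plywood bed, ready for its knob. First move the two knobbed lids apart so that both are clear of the white strip; then lay the loose lid lengthwise on the metal ramp, let go so that it slides down and leans there by itself with its foot in the groove, and tip it over its foot so that it falls on its other face. At the end it must lie flat on the bed between the two knobbed lids and roughly square to the row, those two still flat on the bed; leave the jar, the bowl and the gouge alone.

Things in the scene. Friction and masses are not known exactly. Their poses are not given: they have to be found in the camera images.
- lid_center (a point): Loose wooden lid, a plain board 130 x 60 x 20 mm, 0.1 to 0.2 kg; one broad face painted yellow, the other bare wood with a dark 28 mm knob seat. The point is its centre; x runs along its length, y along its width, z out of the yellow face. It starts on the bench, yellow face up; it must end yellow face down.
- ramp_foot (a point): Middle of the lower edge of the bare metal ramp, on the groove floor, 6 mm above the bench, on a fixed stand. Stand axes: x across, -y the way the lid is tipped (ramp to bed), z up. The ramp rises at 45 degrees towards +y, 70 mm wide, 100 mm along the slope; base board 110 mm wide, to y = +100 mm. A lid let go on it slides down by itself and then leans stably.
- ramp_crest (a point): Middle of the ramp's top edge, 71 mm above and 71 mm behind the foot; free space from 10 mm behind it. A lid down at the foot sticks out 30 mm along the slope past this crest: push that end from behind, above the crest, towards -y (1 to 3 N). A lid laid with its centre over 100 mm up the slope from the foot would tip back.
- lip (a point): Top edge of the lip on the bed's side of the groove. The groove is 24 mm wide, from the ramp's foot to this lip, and 16 mm deep. The lid's foot catches on the lip when its top is pushed over, and the lid falls on its own some 10 degrees past upright. Axes as the stand.
- bed (a point): Centre of the flat plywood bed's top, 22 mm above the bench, 181 mm long (stand y) x 290 mm wide (x); from the lip to a 10 mm high stop at its far end. A white strip 68 mm wide along its middle, in line with the ramp, marks the landing lane. Axes as the stand.
- near_lid_knob (a point): Finished lid lying loose on the bed on the robot's side of the lane (-x of the stand), yellow side down: 60 mm in stand x, 130 mm in y, 20 mm thick, 0.18 kg. An upright round dark knob, 28 mm in diameter, 32 mm high, stands in the middle of its top; the point is half-way up the knob, 36 mm above the bed. It starts partly on the white strip, 10 to 30 mm from the other.
- far_lid_knob (a point): The same kind of knobbed lid on the far side of the lane (+x of the stand); the point is half-way up its knob, 36 mm above the bed, z up.
- wax: Closed amber jar, 60 mm in diameter, 130 mm tall, standing on the bench; origin at the centre of its underside. Bystander.
- bowl: Turned dark wooden bowl, 110 mm in diameter, 50 mm high; origin at the centre of its underside. Bystander.
- gouge: Turning gouge lying on the bench, 300 mm long, 28 mm high, wooden handle towards -x, steel blade towards +x of its own frame; origin under the ferrule. Bystander.
Not all that is in view belongs to the job. What is shaped like the part that bears far_lid_knob but green or pink is not meant.

How it is judged:
By the outcome, as a careful person would: the job done as asked, in the order asked, and still so for the second after the job is handed in, with the robot touching nothing.
It also fails if it takes over 67 s, if anything falls off the work surface, if the arm or the gripper's body presses on something with over 40 N, if the wrist force passes 120 N, or if a joint passes its speed limit or range.

## Working session

There is one attempt and no reset: what is moved stays moved. The work goes in short steps, each a Python script; the robot and the scene stay as the last script left them, time stands still between calls to the robot, and variables do not carry over. Pictures are saved under pics/ and viewed, at most 10 in all, crops included, and the job is handed in when it is done.

```bash
ls; mkdir -p pics; cat > h.py <<'E'
import numpy as np, cv2
from cell import manip, inverse_kinematics, cams, order
from scipy.spatial.transform import Rotation as R
def rot(o):
    o=np.array(o,float); return o if o.shape==(3,3) else R.from_rotvec(o).as_matrix()
def rays(c,uv):
    K=np.array(c["intrinsics"]);k=float(c["k1"])
    D=np.array([k,0,0,0],float)
    n=cv2.undistortPoints(np.array(uv,float).reshape(-1,1,2),K,D).reshape(-1,2)
    d=np.c_[n,np.ones(len(n))]
    return d@rot(c["orientation"]).T
def onplane(c,uv,z):
    d=rays(c,uv);p=np.array(c["position"]);return p+d*((z-p[2])/d[:,2])[:,None]
def depthpts(c,uv):
    uv=np.array(uv).reshape(-1,2);d=rays(c,uv);z=c["z_map"][uv[:,1].astype(int),uv[:,0].astype(int)]
    return np.array(c["position"])+d*z[:,None]
E
python3 - <<'E'
from h import *
import pickle
for n in("top","side"):
    c=cams.capture(n);pickle.dump(c,open(n+".pkl","wb"));cv2.imwrite(f"pics/{n}0.png",c["image"])
    print(n,c["position"],c["orientation"],c["intrinsics"],c["k1"])
print(manip.state())
E
```

```text
pics
top [ 0.18581252 -0.07867117  1.7513801 ] [-2.08919295  2.14649059 -0.20250413] [[586.39681361   0.         319.29062504]
 [  0.         586.39681361 234.69557615]
 [  0.           0.           1.        ]] 0.055491813459613154
side [0.07446452 0.66394646 0.86374141] [-0.71002599  2.58743197 -1.1506576 ] [[481.9824261    0.         320.01694654]
 [  0.         481.9824261  244.61081375]
 [  0.           0.           1.        ]] -0.05799008327654185
{'clock': 0.1, 'joint_pos': array([-1.37589000e+00,  2.64670940e-01,  1.60520807e+00, -1.16772030e-05,
        1.27369351e+00, -3.69155424e-02]), 'joint_velocities': array([ 0.00152684, -0.00291083, -0.00253489,  0.0011488 ,  0.0019967 ,
        0.00028296]), 'tau': array([ 1.30227954e-04, -5.03617823e+01, -3.58072364e+01,  7.30548310e-02,
        2.32336629e-02, -5.86865281e-05]), 'tool_pos': array([ 0.15494477, -0.65633176,  0.237533  ]), 'tcp_rot': array([-3.11855187e+00, -3.63107271e-01,  2.62731545e-04]), 'contact_force': array([-0.34422055,  0.22944572, -0.07499292]), 'moment': array([ 0.05441669, -0.01938916,  0.0467745 ]), 'grasp_force': 0.0, 'gripper_width': 0.08812482911500803}
```

View pics/top0.png

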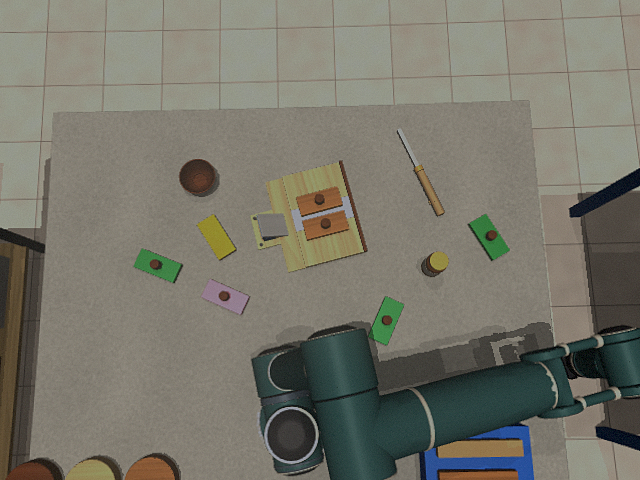

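View pics/side0.png

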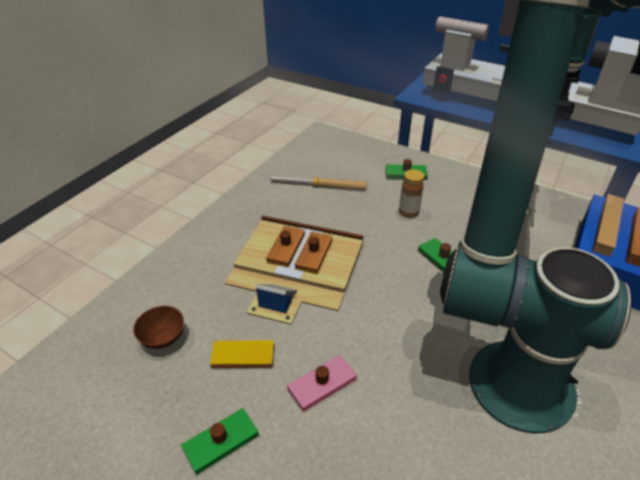

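The yellow lid is at (216,237) in the top view. The ramp is at (270,227), the bed at (325,215), the far brown knobbed lid at (320,200) and the near one at (326,224). Lookalikes: green lids at (158,265), (489,237) and (387,320), a pink lid at (226,296), and the jar's yellow cap at (436,262). I choose the plain yellow board and the two orange-brown lids on the bed.

```bash
cat > meas.py <<'E'
from h import *
def rect(c,mask,z,n=1):
    cs=sorted(cv2.findContours(mask,cv2.RETR_EXTERNAL,cv2.CHAIN_APPROX_NONE)[0],key=cv2.contourArea)[::-1][:n]
    out=[]
    for q in cs:
        p=onplane(c,q.reshape(-1,2),z)[:,:2]
        (ce,wh,a)=cv2.minAreaRect((p*1000).astype(np.float32))
        if wh[0]<wh[1]: wh=wh[::-1];a+=90
        out.append((np.array(ce)/1000,np.array(wh),(a+90)%180-90,q))
    return out
def roi(m,x0,y0,x1,y1):
    o=np.zeros_like(m);o[y0:y1,x0:x1]=m[y0:y1,x0:x1];return o
E
python3 - <<'E'
from meas import *
import pickle
c=pickle.load(open("top.pkl","rb"));s=pickle.load(open("side.pkl","rb"))
H=cv2.cvtColor(c["image"],cv2.COLOR_BGR2HSV)
for p in [(216,237),(310,196),(319,199),(325,224),(272,226),(295,230),(348,215),(340,250),(258,218),(352,205)]: print(p,H[p[1],p[0]],depthpts(c,[p]).round(3))
y=roi(cv2.inRange(H,(22,180,100),(34,255,255)),190,205,245,265)
print("yellow",[r[:3] for r in rect(c,y,.02)])
b=roi(cv2.inRange(H,(5,130,90),(16,255,255)),290,175,355,245)
print("brown",[r[:3] for r in rect(c,b,.042,3)])
print("knobs",onplane(c,[(319.5,199.5),(325.5,223.5)],.074))
# side yellow
Hs=cv2.cvtColor(s["image"],cv2.COLOR_BGR2HSV)
ys=roi(cv2.inRange(Hs,(20,180,150),(34,255,255)),200,330,285,375)
print("yellow side",[r[:3] for r in rect(s,ys,.02)])
print("bed corners top",onplane(c,[(283,178),(340,163),(366,250),(303,265)],.022).round(4))
a=cv2.resize(c["image"][150:280,190:380],None,fx=4,fy=4,interpolation=cv2.INTER_CUBIC);cv2.imwrite("pics/crop1.png",a)
E
```

```text
(216, 237) [ 28 167 150] [[0.527 0.233 0.022]]
(310, 196) [ 12 151 132] [[ 0.642 -0.053  0.04 ]]
(319, 199) [ 12 145  86] [[ 0.623 -0.079  0.074]]
(325, 224) [ 11 140  91] [[ 0.547 -0.095  0.073]]
(272, 226) [ 18  26 118] [[0.55  0.062 0.051]]
(295, 230) [ 16  97 140] [[ 0.545 -0.004  0.008]]
(348, 215) [120  13 159] [[ 0.583 -0.166  0.025]]
(340, 250) [ 24  96 148] [[ 0.478 -0.138  0.02 ]]
(258, 218) [ 19  22 125] [[0.569 0.1   0.079]]
(352, 205) [  9 133  86] [[ 0.611 -0.178  0.037]]
yellow [(array([0.546659  , 0.26585486]), array([62.34892654, 19.26402283]), 29.68564224243164)]
brown [(array([ 0.55221698, -0.09558611]), array([129.29966736,  57.34579849]), -76.61440372467041), (array([ 0.62681586, -0.07851472]), array([129.08686829,  58.51029968]), -76.05082321166992), (array([ 0.70382086, -0.15409422]), array([0., 0.]), 0.0)]
knobs [[ 0.62107043 -0.08087825  0.074     ]
 [ 0.54820753 -0.09650536  0.074     ]]
yellow side [(array([0.52824756, 0.23431824]), array([127.52191162,  56.03609467]), 30.940168380737305)]
bed corners top [[ 0.7055  0.029   0.022 ]
 [ 0.7485 -0.1471  0.022 ]
 [ 0.4751 -0.2157  0.022 ]
 [ 0.435  -0.0265  0.022 ]]
```

View pics/crop1.png

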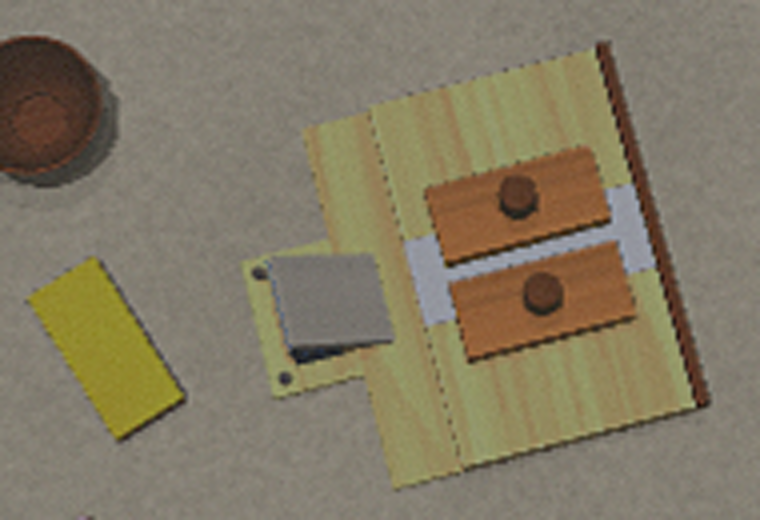

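The crop confirms the choice: plain yellow board at crop (105,348), and brown knobbed lids with knobs at (518,195) and (543,293). The ramp's crest edge runs (270,258)–(292,345), its foot edge (375,255)–(393,342), and the lip line (372,105)–(462,470). Next I compute the stand frame.

```bash
python3 - <<'E'
from meas import *
import pickle
c=pickle.load(open("top.pkl","rb"))
H=cv2.cvtColor(c["image"],cv2.COLOR_BGR2HSV)
f=lambda L:[(190+(u+.5)/4-.5,150+(v+.5)/4-.5) for u,v in L]
P=lambda L,z:onplane(c,f(L),z)[:,:2]
lip=P([(372,105),(462,470)],.022);stop=P([(598,48),(697,408)],.022)
crest=P([(270,258),(292,345)],.077);foot=P([(376,255),(393,342)],.006)
wl=P([(405,240),(428,327)],.022);ws=P([(632,184),(655,268)],.022)
for n,q in zip("lip stop crest foot wl ws".split(),(lip,stop,crest,foot,wl,ws)):
    d=q[0]-q[1];print(n,q.round(4).tolist(),"mid",q.mean(0).round(4),"len",np.linalg.norm(d).round(4),"dir",np.degrees(np.arctan2(d[1],d[0])).round(2))
y=roi(cv2.inRange(H,(24,140,80),(34,255,255)),190,205,245,265)
print("yellow",[r[:3] for r in rect(c,y,.02)])
k=roi(cv2.inRange(H,(0,0,0),(16,255,95)),290,175,355,245)
# z-map ramp fit
vs,us=np.mgrid[216:234,262:284];p=depthpts(c,np.c_[us.ravel(),vs.ravel()])
A=np.c_[p[:,:2],np.ones(len(p))]
for _ in range(3):
    a=np.linalg.lstsq(A,p[:,2],rcond=None)[0];r=abs(A@a-p[:,2]);A,p=A[r<.006],p[r<.006]
print("ramp plane",a,"slope",np.degrees(np.arctan(np.hypot(*a[:2]))),"dir",np.degrees(np.arctan2(a[1],a[0])),len(p))
z=c["z_map"]; 
for n,(uu,vv) in dict(far=(319.5,199),near=(325.5,223)).items():
    vs,us=np.mgrid[int(vv)-9:int(vv)+10,int(uu)-9:int(uu)+10];p=depthpts(c,np.c_[us.ravel(),vs.ravel()])
    p=p[(p[:,2]>.062)&(p[:,2]<.09)];print(n,len(p),np.mean(p,0),np.ptp(p,axis=0))
E
```

```text
lip [[0.7123, 0.03], [0.4285, -0.0327]] mid [ 0.5704 -0.0013] len 0.2907 dir 12.47
stop [[0.7529, -0.1445], [0.4704, -0.2091]] mid [ 0.6117 -0.1768] len 0.2899 dir 12.89
crest [[0.5812, 0.103], [0.5158, 0.0874]] mid [0.5485 0.0952] len 0.0672 dir 13.4
foot [[0.5981, 0.0298], [0.53, 0.0179]] mid [0.564  0.0238] len 0.0691 dir 9.9
wl [[0.6054, 0.0066], [0.5376, -0.0095]] mid [ 0.5715 -0.0014] len 0.0696 dir 13.4
ws [[0.6443, -0.1668], [0.5783, -0.1819]] mid [ 0.6113 -0.1743] len 0.0677 dir 12.84
yellow [(array([0.5293045, 0.2333334]), array([128.15966797,  59.13689804]), 31.505859375)]
ramp plane [-1.92956744  0.11912558  1.11119848] slope 62.649009531532 dir 176.46721789611627 27
far 68 [ 0.62623049 -0.07952518  0.07222419] [0.02706287 0.02399139 0.01908708]
near 74 [ 0.55189328 -0.09617892  0.07236788] [0.02690061 0.02660706 0.0184096 ]
```

```bash
cat > s.py <<'E'
from meas import *
yaw=np.radians(12.8)
ex=np.array([np.cos(yaw),np.sin(yaw),0]);ey=np.array([-np.sin(yaw),np.cos(yaw),0]);ez=np.array([0,0,1.])
bed=np.array([.591,-.089,.022])
foot=np.array([.5655,.0221,.006])
def W(o,x,y,z): return o+ex*x+ey*y+ez*z
def ori(z,y):
    z=z/np.linalg.norm(z);y=y/np.linalg.norm(y);return R.from_matrix(np.c_[np.cross(y,z),y,z]).as_rotvec()
def best(p,z,y):
    q0=manip.state()["joint_pos"];o=[]
    for s in(1,-1):
        r=ori(z,s*y);q=inverse_kinematics(p,r)
        if q is not None:o.append((np.abs(np.array(q)-q0).max(),r,q))
    return min(o,key=lambda t:t[0]) if o else None
E
python3 - <<'E'
from s import *
n=(-ey+ez)/2**.5;u=(ey+ez)/2**.5
for nm,p,z,y in [("near",W(bed,-.039,.001,.18),-ez,ey),("near0",W(bed,-.084,.001,.025),-ez,ey),("far",W(bed,.084,.001,.025),-ez,ey),
 ("ramp",foot+u*.08+n*.005,-n,ex),("ramp+",foot+u*.08+n*.08,-n,ex),("push",W(foot,0,.15,.086),-ez,ex),("pushend",W(foot,0,-.02,.086),-ez,ex)]:
    for s in(1,-1):
        q=inverse_kinematics(p,ori(z,s*y));print(nm,s,None if q is None else np.round(q,2))
E
```

```text
near 1 [-0.22  0.08  1.89  0.    1.17 -2.01]
near -1 [-0.22  0.08  1.89  0.    1.17  1.13]
near0 1 [-0.25  0.18  2.1   0.    0.86 -2.05]
near0 -1 [-0.25  0.18  2.1   0.    0.86  1.09]
far 1 [-0.14  0.43  1.76  0.    0.95 -1.93]
far -1 [-0.14  0.43  1.76  0.    0.95  1.21]
ramp 1 [-0.3   0.46  1.89  0.69  1.31 -0.89]
ramp -1 [-0.3   0.46  1.89  0.69  1.31  2.25]
ramp+ 1 [-0.37  0.43  1.82  0.63  1.43 -0.86]
ramp+ -1 [-0.37  0.43  1.82  0.63  1.43  2.28]
push 1 [ 0.26  0.18  1.99 -0.    0.97  0.04]
push -1 None
pushend 1 [-0.04  0.2   1.97 -0.    0.97 -0.26]
pushend -1 None
```

All of these poses are reachable. I'll move the two knobbed lids first.

```bash
python3 - <<'E'
from s import *
r=ori(-ez,-ey)
for x,xt in((-.039,-.085),(.037,.085)):
    p=W(bed,x,.0015,.13) if x<0 else W(bed,x,.0005,.13)
    manip.move_pose(p,r); manip.set_gripper(.056,15)
    manip.move_linear(p-ez*.105,.12)
    manip.set_gripper(0,15); s=manip.state();print(s["gripper_width"],s["grasp_force"],s["contact_force"].round(1))
    q=W(bed,xt,.001,.0255);manip.move_linear(q,.08);print(manip.state()["contact_force"].round(1))
    manip.set_gripper(.056);manip.move_linear(q+ez*.105,.15)
# park above loose lid's far side, look
manip.move_pose(np.array([.52,.42,.25]),ori(-ez,-ey) if False else r)
c=cams.capture("top");cv2.imwrite("pics/top1.png",cv2.resize(c["image"][140:300,180:400],None,fx=3,fy=3))
H=cv2.cvtColor(c["image"],cv2.COLOR_BGR2HSV)
b=roi(cv2.inRange(H,(5,130,90),(16,255,255)),270,150,365,270)
for q in rect(c,b,.042,2):
    d=np.r_[q[0],0.022]-bed;print(q[1],q[2],"stand",d@ex,d@ey)
y=roi(cv2.inRange(H,(24,140,80),(34,255,255)),190,205,245,265)
print("yellow",[t[:3] for t in rect(c,y,.02)]);print(manip.state()["clock"])
E
```

```text
0.02741886136259603 14.999855412170291 [-0.6 -0.5  2.7]
[-4.2 -0.7  3.6]
0.027583289121512963 15.000105556100607 [-0.6  0.6  2.7]
[2.  0.2 0.5]
[128.9412384   59.97782135] -77.27669334411621 stand -0.08697851615497468 0.0022451484138464673
[128.93504333  58.42479324] -75.9795389175415 stand 0.08522878742503004 0.002034325737990484
yellow [(array([0.52929163, 0.23313951]), array([128.60569763,  59.40246201]), 31.87531852722168)]
13.4
```

```bash
python3 - <<'E'
from s import *
n=(-ey+ez)/2**.5;u=(ey+ez)/2**.5
a=np.radians(121.5);L=np.array([.529,.2335,0]);g=np.array([np.cos(a),np.sin(a),0])
for s in(1,-1):
    print(s,inverse_kinematics(L+ez*.1,ori(-ez,s*g)))
pick=best(L+ez*.1,-ez,g);r=pick[1]
ramp=min(((abs(q[5]),rr) for rr in (ori(-n,ex),ori(-n,-ex)) if (q:=inverse_kinematics(foot+u*.08+n*.16,rr)) is not None),key=lambda t:t[0])[1]
manip.move_pose(L+ez*.1,r);manip.set_gripper(.080,25)
manip.move_linear(L+ez*.004,.12);manip.set_gripper(0,25)
s=manip.state();print(s["gripper_width"],s["contact_force"].round(1),s["tool_pos"])
manip.move_linear(L+ez*.25,.2)
manip.move_pose(foot+u*.08+n*.16,ramp)
manip.move_linear(foot+u*.08+n*.04,.12)
manip.dwell(.3);s=manip.state();print(s["clock"],s["gripper_width"],s["tool_pos"],s["joint_pos"].round(2))
c=cams.capture("side");cv2.imwrite("pics/side1.png",cv2.resize(c["image"][160:360,180:420],None,fx=3,fy=3))
E
```

```text
1 [ 0.37260333  0.20767822  1.94536596  0.          0.98854847 -1.74797171]
-1 [ 3.72603331e-01  2.07678222e-01  1.94536596e+00 -8.88178420e-16
  9.88548469e-01  1.39362094e+00]
0.059635083270958844 [-0.4 -1.4  4.3] [0.5296929  0.23367081 0.00487734]
21.025 0.05967935608287777 [0.55959791 0.04926666 0.09119198] [-0.33  0.45  1.86  0.66  1.37 -0.87]
```

View pics/side1.png

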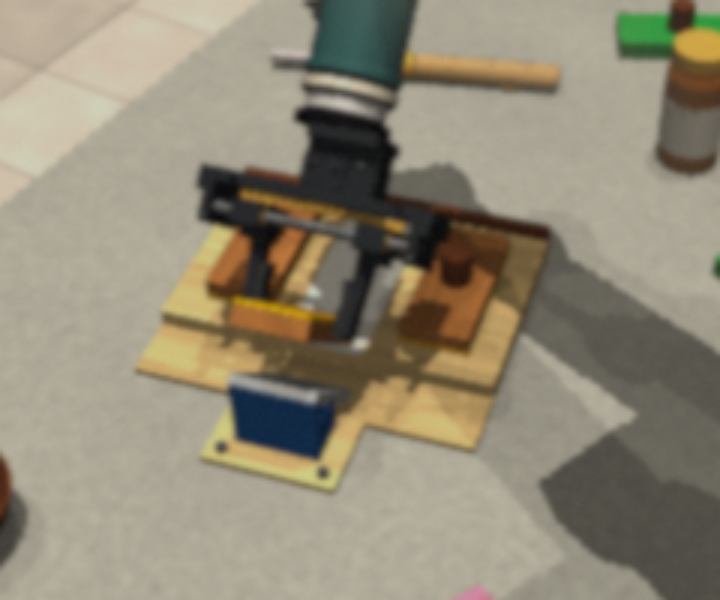

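The lid is held tilted at crop (275,315), yellow face up, square to the ramp at (285,415), and the knobbed lids have been moved apart. Next is a force-watched descent, then release.

```bash
python3 - <<'E'
from s import *
n=(-ey+ez)/2**.5;u=(ey+ez)/2**.5
manip.move_linear(foot+u*.08+n*.012,.08);manip.dwell(.2)
f0=manip.state()["contact_force"]
for d in np.arange(.011,-.0005,-.001):
    manip.move_linear(foot+u*.08+n*d,.03);manip.dwell(.05);f=(manip.state()["contact_force"]-f0)@n
    if f>2:break
print("d",d,"f",f,manip.state()["tool_pos"])
if f>4: manip.move_linear(foot+u*.08+n*(d+.001),.03)
manip.set_gripper(.076);manip.dwell(.6)
manip.move_linear(foot+u*.08+n*.12,.12)
manip.move_pose(W(foot,0,.02,.30),ori(-ez,ex))
manip.move_pose(W(foot,0,.17,.20),ori(-ez,ex));manip.set_gripper(0,10)
manip.move_linear(W(foot,0,.17,.086),.15)
c=cams.capture("side");cv2.imwrite("pics/side2.png",cv2.resize(c["image"][160:360,180:420],None,fx=3,fy=3))
print(manip.state()["clock"])
E
```

```text
d 0.0029999999999999923 f 7.414727779718702 [0.55376043 0.07452187 0.06541648]
30.4667
```

View pics/side2.png

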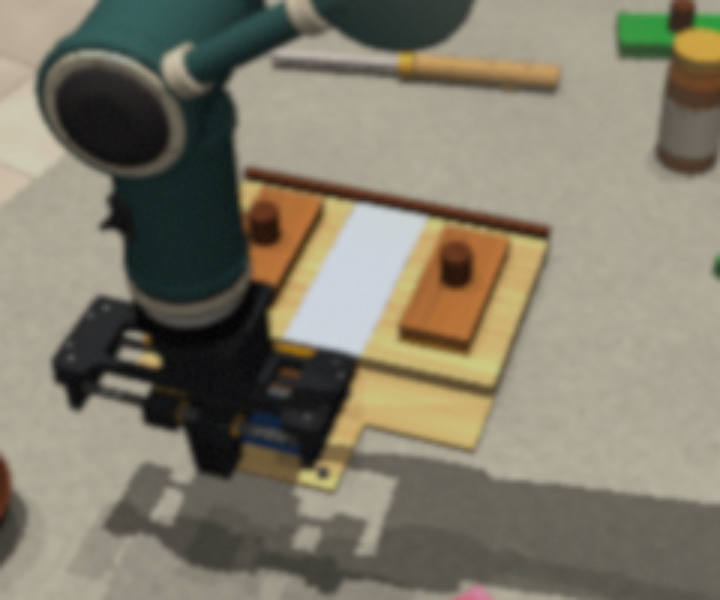

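The lid leans on the ramp, with yellow visible at crop (295,350), the strip clear and both knobbed lids flat. The arm hides most of it, so I check its pose from the top depth before pushing.

```bash
python3 - <<'E'
from s import *
n=(-ey+ez)/2**.5;u=(ey+ez)/2**.5
c=cams.capture("top");cv2.imwrite("pics/top2.png",c["image"])
H=cv2.cvtColor(c["image"],cv2.COLOR_BGR2HSV)
y=roi(cv2.inRange(H,(24,140,60),(36,255,255)),240,190,320,260)
v,w=np.nonzero(y);p=depthpts(c,np.c_[w,v])-foot
ok=p[:,2]>.0;p=p[ok]
for nm,a in(("x",ex),("s",u),("n",n)):print(nm,len(p),np.percentile(p@a,[0,3,50,97,100]).round(3))
print(manip.state()["tool_pos"],manip.state()["contact_force"].round(1))
E
```

```text
Traceback (most recent call last):
  File "h.py", line 15, in depthpts
    uv=np.array(uv).reshape(-1,2);d=rays(c,uv);z=c["z_map"][uv[:,1].astype(int),uv[:,0].astype(int)]
                                    ~~~~^^^^^^
  File "h.py", line 9, in rays
    n=cv2.undistortPoints(np.array(uv,float).reshape(-1,1,2),K,D).reshape(-1,2)
      ~~~~~~~~~~~~~~~~~~~^^^^^^^^^^^^^^^^^^^^^^^^^^^^^^^^^^^^^^^^
cv2.error: OpenCV(4.12.0) /io/opencv/modules/calib3d/src/undistort.dispatch.cpp:347: error: (-215:Assertion failed) CV_IS_MAT(_src) && CV_IS_MAT(_dst) && (_src->rows == 1 || _src->cols == 1) && (_dst->rows == 1 || _dst->cols == 1) && _src->cols + _src->rows - 1 == _dst->rows + _dst->cols - 1 && (CV_MAT_TYPE(_src->type) == CV_32FC2 || CV_MAT_TYPE(_src->type) == CV_64FC2) && (CV_MAT_TYPE(_dst->type) == CV_32FC2 || CV_MAT_TYPE(_dst->type) == CV_64FC2) in function 'cvUndistortPointsInternal'
```

Nothing yellow passed the mask in that region, so I'll look at the picture.

```bash
python3 -c "
import cv2;a=cv2.imread('pics/top2.png');cv2.imwrite('pics/top2c.png',cv2.resize(a[150:290,210:390],None,fx=4,fy=4,interpolation=cv2.INTER_CUBIC))"
```

```text
(no output)
```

View pics/top2c.png

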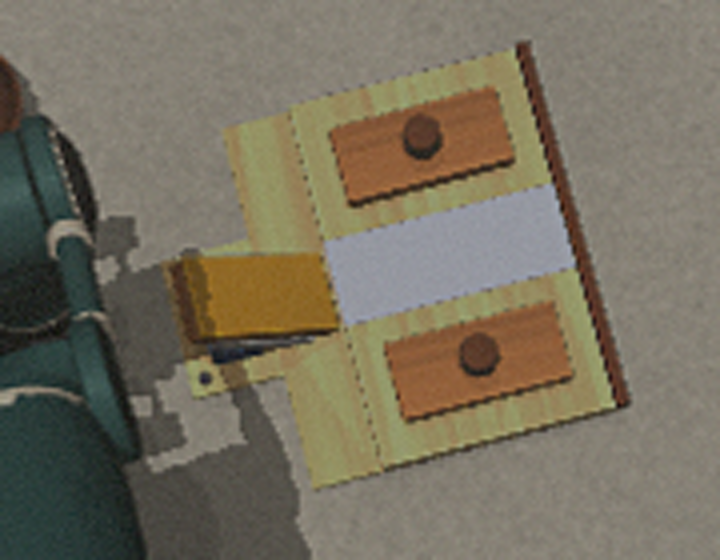

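The lid leans by itself on the ramp. Its top end is at crop (185,300) and its foot at (330,292) by the lip, with hue shifted to amber. The lane is clear and both knobbed lids are flat. I'll measure its centre line and push.

```bash
python3 - <<'E'
from s import *
n=(-ey+ez)/2**.5;u=(ey+ez)/2**.5
c=cams.capture("top");H=cv2.cvtColor(c["image"],cv2.COLOR_BGR2HSV)
y=roi(cv2.inRange(H,(14,190,90),(30,255,255)),255,210,296,236)
v,w=np.nonzero(y);p=depthpts(c,np.c_[w,v])-foot
p=p[(p[:,2]>0)&(abs(p@n-.02)<.012)]
for nm,a in(("x",ex),("s",u),("n",n)):print(nm,len(p),np.percentile(p@a,[3,50,97]).round(3))
x0=float(np.clip(np.percentile(p@ex,[5,95]).mean(),-.008,.008)) if len(p)>50 else 0.;print("x0",x0)
r=ori(-ez,ex)
manip.move_linear(W(foot,x0,.125,.088),.1);f0=manip.state()["contact_force"]
for yy in np.arange(.115,-.046,-.01):
    manip.move_linear(W(foot,x0,yy,.088),.06)
    f=(manip.state()["contact_force"]-f0)
    print(round(yy,3),(f@ey).round(1),(f@ez).round(1),end=" | ")
    if np.linalg.norm(f)>15:print("STOP");break
manip.dwell(.5)
manip.move_linear(W(foot,x0,.0,.20),.15)
manip.move_linear(W(foot,x0,.16,.22),.2)
c=cams.capture("top");cv2.imwrite("pics/top3.png",cv2.resize(c["image"][150:290,210:390],None,fx=4,fy=4,interpolation=cv2.INTER_CUBIC))
print(manip.state()["clock"])
E
```

```text
x 246 [-0.031 -0.004  0.023]
s 246 [0.003 0.071 0.119]
n 246 [0.014 0.02  0.026]
x0 -0.003933024410757616
0.115 -0.4 1.3 | 0.105 -0.5 1.2 | 0.095 3.5 2.7 | 0.085 22.7 18.7 | STOP
35.025
```

View pics/top3.png

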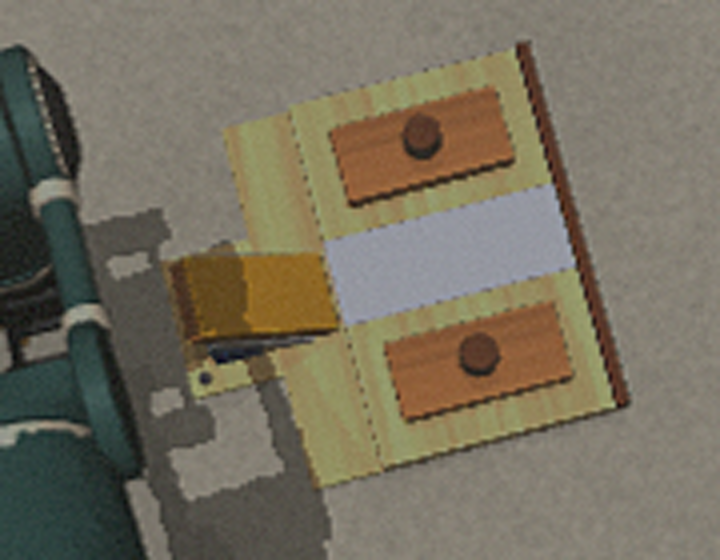

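Tip reading: +y and +z forces together mean the rounded fingertips caught the lid's end edge, so they were too high. The picture shows the lid still leaning correctly at crop (255,297). I'll push again lower, 6 mm over the crest, rising as the lid comes up.

```bash
python3 - <<'E'
from s import *
x0=-.004
manip.move_linear(W(foot,x0,.16,.0775),.2)
manip.move_linear(W(foot,x0,.112,.0775),.1);manip.dwell(.1);f0=manip.state()["contact_force"]
ok=True
for yy in np.arange(.106,-.048,-.006):
    z=.0775+np.clip(.085-yy,0,.13)*.17
    manip.move_linear(W(foot,x0,yy,z),.06)
    f=(manip.state()["contact_force"]-f0)
    print(round(yy,3),(f@ey).round(1),(f@ez).round(1),end=" | ")
    if np.linalg.norm(f)>12:print("STOP");ok=False;break
print(manip.state()["clock"])
if ok:
    manip.dwell(.3)
    manip.move_linear(W(foot,x0,-.03,.20),.2)
    manip.move_linear(W(foot,x0,.16,.22),.25)
c=cams.capture("top");cv2.imwrite("pics/top4.png",cv2.resize(c["image"][150:290,210:390],None,fx=4,fy=4,interpolation=cv2.INTER_CUBIC))
print(manip.state()["clock"])
E
```

```text
0.106 -0.1 -0.1 | 0.1 0.4 -0.6 | 0.094 9.1 5.5 | 0.088 22.0 13.9 | STOP
37.6167
37.6667
```

View pics/top4.png

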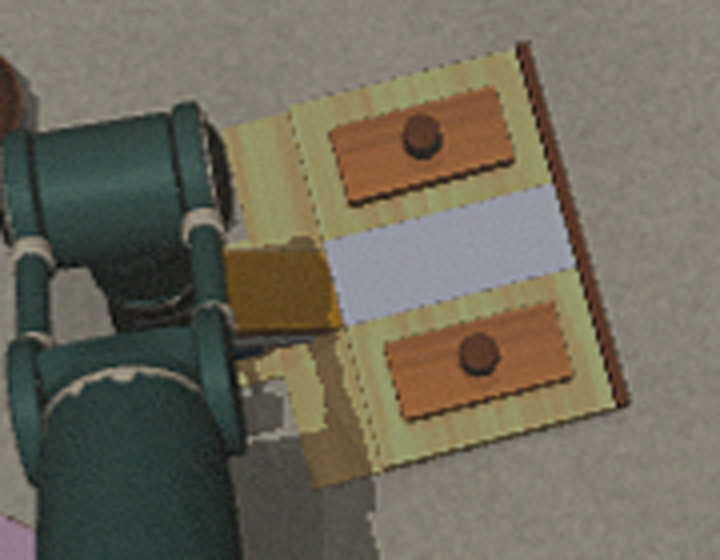

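The push is being resisted at the same place. I'll check the actual tool position and the lid's present tilt numerically.

```bash
cat > lid.py <<'E'
from s import *
n=(-ey+ez)/2**.5;u=(ey+ez)/2**.5
def tilt():
    out=[]
    for cam,box in(("top",(255,205,330,240)),("side",(235,240,310,325))):
        c=cams.capture(cam);H=cv2.cvtColor(c["image"],cv2.COLOR_BGR2HSV)
        y=roi(cv2.inRange(H,(14,190,60),(32,255,255)),*box)
        v,w=np.nonzero(y)
        if len(v)<30: print(cam,"few",len(v));continue
        p=depthpts(c,np.c_[w,v])-foot;q=np.c_[p@ex,p@ey,p@ez];q=q[(abs(q[:,0])<.045)&(q[:,2]>0.004)&(q[:,2]<.16)&(abs(q[:,1])<.12)]
        if len(q)<30: print(cam,"few",len(q));continue
        m=np.median(q,0)
        for _ in range(4):
            U=np.linalg.svd(q-q.mean(0),full_matrices=False)[2][2];d=abs((q-q.mean(0))@U);q=q[d<max(.003,2*np.median(d))]
        U=U*np.sign(U[2]);print(cam,len(q),"tilt from vertical normal",np.degrees(np.arccos(U[2])).round(1),"normal",U.round(2),"min",q.min(0).round(3),"max",q.max(0).round(3))
E
python3 - <<'E'
from lid import *
s=manip.state();d=s["tool_pos"]-foot;print("tool stand",d@ex,d@ey,d@ez,s["contact_force"].round(1),s["moment"].round(2))
R0=R.from_rotvec(s["tcp_rot"]).as_matrix();print((R0.T@np.c_[ex,ey,ez]).round(3))
tilt()
manip.move_linear(W(foot,-.004,.13,.085),.1);manip.dwell(.2);tilt()
print(manip.state()["contact_force"].round(1))
E
```

```text
tool stand -0.00217884990981378 0.09330304333590547 0.0807067816300018 [-7.6 20.  15.7] [ 3.05  1.14 -0.03]
[[ 0.002  1.     0.009]
 [ 1.    -0.002  0.004]
 [ 0.004  0.009 -1.   ]]
top 29 tilt from vertical normal 44.4 normal [ 0.03 -0.7   0.71] min [-0.03  -0.019  0.015] max [0.024 0.054 0.09 ]
side few 1
top 114 tilt from vertical normal 41.4 normal [ 0.01 -0.66  0.75] min [-0.032 -0.019  0.016] max [0.024 0.077 0.103]
side few 27
[ 0.  -0.1 -0. ]
```

The lid is still at 45° and the finger is stopped at TCP y = 93 mm. The force direction is that of the finger edge wedging on the lid's end, so it pushes the lid into its foot and does not turn it. Better: lay the closed fingers parallel to the slope under the overhanging end and swing them with the lid about its foot.

```bash
cat > push.py <<'E'
from lid import *
x0=-.004;F0=foot+ey*.002
U=lambda t:np.cos(t)*ey+np.sin(t)*ez
N=lambda t:-np.sin(t)*ey+np.cos(t)*ez
def P(t,s,m): return F0+ex*x0+U(t)*s+N(t)*m
def O(t): return ori(-U(min(t,np.pi/2)),ex)
E
python3 - <<'E'
from push import *
t=np.pi/4
print(manip.state()["gripper_width"])
for a in ((t,.25,-.03),(t,.112,-.03),(t,.112,-.009),(np.radians(70),.112,-.009)):
    q=inverse_kinematics(P(*a),O(a[0]));print(None if q is None else np.round(q,2))
    if q is None: raise SystemExit
manip.move_linear(W(foot,x0,.16,.16),.25)
manip.move_pose(P(t,.24,-.035),O(t))
manip.move_linear(P(t,.114,-.035),.12);manip.dwell(.15)
f0=manip.state()["contact_force"]
for m in(-.025,-.019,-.015,-.012):
    manip.move_linear(P(t,.114,m),.06);f=manip.state()["contact_force"]-f0;print(m,(f@U(t)).round(1),(f@N(t)).round(1),end=" | ")
    if np.linalg.norm(f)>6: break
s=manip.state();d=s["tool_pos"]-P(t,0,0);print("\n",s["clock"],d@U(t),d@N(t))
c=cams.capture("side");cv2.imwrite("pics/side3.png",cv2.resize(c["image"][160:360,180:420],None,fx=3,fy=3))
E
```

```text
0.00024477561589766666
[ 0.73  0.37  1.82 -0.67  1.44  0.77]
[ 0.59  0.43  1.95 -0.78  1.22  0.82]
[ 0.57  0.4   1.96 -0.78  1.23  0.79]
[ 0.29  0.18  2.   -0.41  1.02  0.29]
-0.025 0.9 0.4 | -0.019 0.3 -0.1 | -0.015 1.2 0.0 | -0.012 0.3 0.9 | 
 42.2583 0.11404695364349365 -0.011898363622365968
```

```bash
python3 - <<'E'
from push import *
t=np.pi/4;f0=manip.state()["contact_force"];ok=True
steps=[(45,-.009)]+[(a,-.007) for a in range(48,91,6)]
for a,m in steps:
    th=np.radians(a);manip.move_linear(P(th,.114,m),.07,rot=O(th))
    f=manip.state()["contact_force"]-f0;print(a,(f@U(th)).round(1),(f@N(th)).round(1),end=" | ")
    if np.linalg.norm(f)>14:print("STOP");ok=False;break
print(manip.state()["clock"]);
if ok:
    for yy in(-.008,-.02,-.032,-.045):
        manip.move_linear(W(F0,x0,yy,.110),.07);f=manip.state()["contact_force"]-f0;print(yy,(f@ey).round(1),(f@ez).round(1),end=" | ")
        if np.linalg.norm(f)>14:print("STOP");ok=False;break
    manip.dwell(.3)
    manip.move_linear(W(F0,x0,.02,.20),.25);manip.move_linear(W(F0,x0,.17,.22),.25)
c=cams.capture("top");cv2.imwrite("pics/top5.png",cv2.resize(c["image"][150:290,210:390],None,fx=4,fy=4,interpolation=cv2.INTER_CUBIC))
print(manip.state()["clock"])
E
```

```text
45 -0.2 -0.6 | 48 0.3 0.5 | 54 -0.7 -0.1 | 60 0.6 0.4 | 66 0.1 -0.3 | 72 0.5 1.0 | 78 -0.2 0.8 | 84 0.5 0.8 | 90 -0.1 0.9 | 45.0417
-0.008 -1.0 0.4 | -0.02 -1.3 0.9 | -0.032 -0.6 0.9 | -0.045 -0.2 -0.1 | 48.1
```

View pics/top5.png

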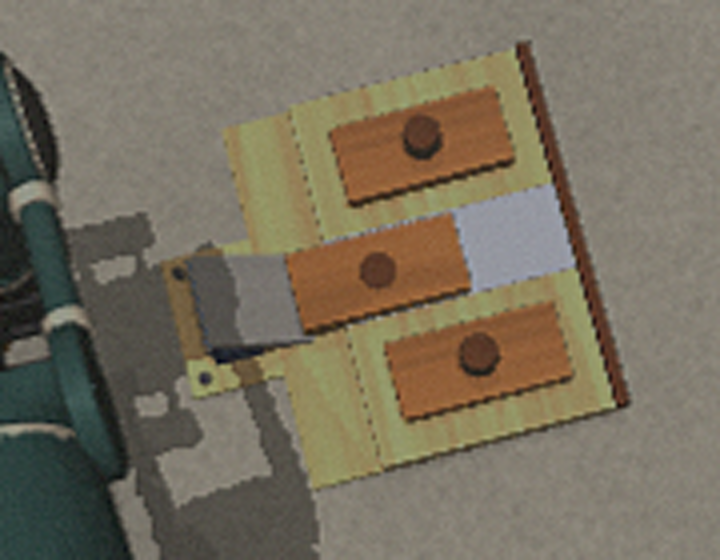

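The lid has fallen bare side up at crop (378,272), between the two knobbed lids, but its foot end overhangs the groove (end at 297, lip at about 335). I'll measure it.

```bash
python3 - <<'E'
from s import *
c=cams.capture("top");H=cv2.cvtColor(c["image"],cv2.COLOR_BGR2HSV)
b=roi(cv2.inRange(H,(5,130,90),(16,255,255)),278,150,365,270)
for q in rect(c,b,.042,3):
    d=np.r_[q[0],0.022]-bed
    m=np.zeros_like(b);cv2.drawContours(m,[q[3]],-1,255,-1);m=cv2.erode(m,np.ones((3,3)));v,w=np.nonzero(m);p=depthpts(c,np.c_[w,v])-foot;p=p[(p[:,2]>.02)&(p[:,2]<.06)]
    A=np.c_[p@ex,p@ey,np.ones(len(p))];k=(abs(p[:,2]-np.median(p[:,2]))<.012);a=np.linalg.lstsq(A[k],p[k,2],rcond=None)[0]
    print(q[1].round(1),round(q[2],1),"stand",(d@ex).round(4),(d@ey).round(4),"tilt deg x,y",np.degrees(a[:2]).round(2),"z",(np.median(p[:,2])+.006).round(4))
print(manip.state()["clock"])
E
```

```text
[128.9  60.4] -76.7 stand -0.0875 0.0022 tilt deg x,y [0.19 0.03] z 0.0416
[129.7  58.1] -75.9 stand 0.0853 0.0024 tilt deg x,y [-0.05 -0.25] z 0.0413
[126.6  58.2] -76.8 stand -0.0024 0.0581 tilt deg x,y [-0.95  0.24] z 0.0414
48.15
```

It lies flat (tilt under 1°) and square, but 33 mm of it hangs over the groove. I'll grip that end, which is clear of the neighbours, and draw it 55 mm fully onto the bed, in line with the others.

```bash
python3 - <<'E'
from s import *
r=ori(-ez,ex)
manip.move_pose(W(bed,-.0024,.093,.13),r);manip.set_gripper(.076,12)
manip.move_linear(W(bed,-.0024,.093,.0045),.12);manip.set_gripper(0,12)
s=manip.state();print(s["gripper_width"],s["contact_force"].round(1))
if s["gripper_width"]>.05:
    manip.move_linear(W(bed,-.001,.038,.0045),.06);print(manip.state()["contact_force"].round(1))
    manip.set_gripper(.066);manip.move_linear(W(bed,-.001,.038,.13),.12)
manip.move_linear(W(bed,-.001,.27,.22),.25)
c=cams.capture("top");H=cv2.cvtColor(c["image"],cv2.COLOR_BGR2HSV)
b=roi(cv2.inRange(H,(5,130,90),(16,255,255)),278,150,365,270)
for q in rect(c,b,.042,3):
    d=np.r_[q[0],0.022]-bed
    m=np.zeros_like(b);cv2.drawContours(m,[q[3]],-1,255,-1);m=cv2.erode(m,np.ones((3,3)));v,w=np.nonzero(m);p=depthpts(c,np.c_[w,v])-foot;p=p[(p[:,2]>.02)&(p[:,2]<.06)]
    A=np.c_[p@ex,p@ey,np.ones(len(p))];k=(abs(p[:,2]-np.median(p[:,2]))<.012);a=np.linalg.lstsq(A[k],p[k,2],rcond=None)[0]
    print(q[1].round(1),round(q[2],1),"stand",(d@ex).round(4),(d@ey).round(4),"tilt",np.degrees(a[:2]).round(2),"z",(np.median(p[:,2])+.006).round(4))
cv2.imwrite("pics/top6.png",cv2.resize(c["image"][100:300,170:470],None,fx=2.6,fy=2.6))
print(manip.state()["clock"])
E
```

```text
0.060216910655387694 [-0.5  0.6  3.1]
[-0.7  1.2  6.2]
[128.9  60.4] -76.7 stand -0.0875 0.0022 tilt [-0.8   0.07] z 0.0414
[127.3  57.8] -75.3 stand -0.0027 0.003 tilt [-0.24 -0.07] z 0.0415
[129.   58.1] -75.9 stand 0.0853 0.002 tilt [-1.19  0.16] z 0.0413
55.5083
```

View pics/top6.png

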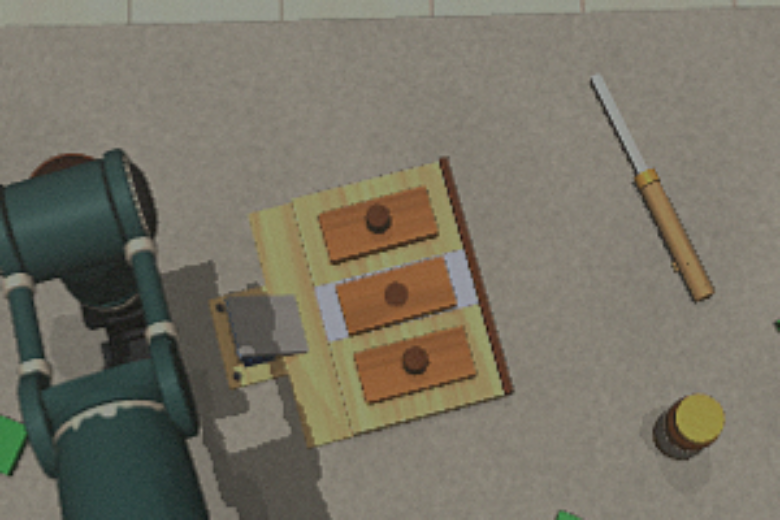

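The three lids lie flat and parallel in the row. The loose one is yellow side down at (396,295), between the knobbed lids at (378,220) and (415,362), and the jar and gouge are undisturbed. The gripper touches nothing, so I'm handing in.

```bash
python3 -c "
from cell import order,manip
print(manip.state()['contact_force'].round(1));print(order.close_job())"
```

```text
[ 0.4  0.4 -0.8]
the job is handed in; nothing more can be done
None
```

The job is handed in at about 56 s: the loose lid lies flat, yellow side down and square between the two moved-apart knobbed lids; the first two pushes jammed (peaking near 30 N), the third tipped it, and I then drew it 55 mm further onto the bed because its foot end hung over the groove.

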